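# Put the brass disc set away on its locking spindle

## Robot

A 7-joint arm with a two-finger parallel gripper is mounted at the origin on the work surface. World frame = base frame: x ahead of the robot, y to its left, z up, the work surface at z = 0. Lengths are in m, angles in rad, forces in N, time in s.
With the tool pointing down it reaches from about 0.425 to 0.875 m from the base axis. Payload 8.4 kg.
Tool frame: the origin (TCP) lies between the finger pads; the fingertips stand 14 mm ahead of it and the grasp point (between the pads) lies 5 mm behind it; z points along the fingers, y is the line along which they close (so a half turn about z gives the same grasp; the last joint's range is limited). The gripper opens to 85 mm and grips with 20 to 120 N. Pads are 22 mm wide; open, the fingers measure 114 mm over their backs; the gripper's body (76 mm by 85 mm) begins 54 mm behind the grasp point. The pads swing forward as they close: fully open they stand 13 mm farther back than shut.
Start: joints at [1.052, 0.333, 0.04, 1.465, -0.013, 1.343, -0.059], TCP at [0.265, -0.594, 0.245] pointing down, gripper open.
Joint ranges: [-2.58, 2.58], [-0.38, 2.09], [-1.3, 1.39], [0.25, 2.4], [-1.5, 4.64], [0.08, 2.09], [-2.65, 2.65]. Speed limits (rad/s): [2.22, 2.22, 2.79, 2.79, 3.14, 3.14, 3.14].

## Interface

Orientations are given as [roll, pitch, yaw] about the fixed x, y, z axes, in that order (R = Rz(yaw) Ry(pitch) Rx(roll)).
In Python, from rig import monitor, vision, workorder gives the robot as it stands. The module is installed in compiled form; this text tells all that it offers.
- The arm moves only by the tool drive_tool, never from a script. Its arguments are lists of equal length, an entry for each row: "translation": the shift along the tool's x, y, z in m, a list of three; "rot": the turn, a rotation vector about the tool's x, y, z in degrees, a list of three. In form: {"translation": [[tx, ty, tz], ...], "rot": [[ax, ay, az], ...]}. A call has 1 to 8 rows; each row shifts and turns the commanded pose from where the row before left it, along the tool's axes as they then stand; what a row does not reach is not made up. A row lasts 1/10 s, in which the tool goes at most 50 mm and 8.59 degrees, less where a joint would pass 70% of its speed; a pose out of reach is approached as far as the arm can. A call with a gripper value outside its range is refused whole. "gripper" is the finger opening in m, from 0 to 0.0854, set as the call begins (left out, the last holds). The fingers move at their own pace and stop on an object; the grip force is fixed at half the most. Time passes only in rows, so rows that do not move let the fingers close. It gives the time, the measured TCP pose, the force, the opening and the grip force at its end, in the units of the state.
- monitor.state(): the state, without advancing time (a new reading comes with each control period).
- vision.capture(name): name is "scene" or "top"; returns the picture (420x560x3 uint8, blue, green, red); there is no depth.
- vision.calibration(name): a dict with "camera_matrix" (3x3 intrinsics, pixels), "rvec" (rotation vector, rad) and "tvec" (3), from world to camera coordinates, as OpenCV has them. Camera axes: x right, y down, z forward; pixel columns grow to the right and rows downward; lengths in m; the calibration is good to about 2 mm. A picture is of the moment at which its call begins. calibration takes no time and is no camera call.
- workorder.finish_job(): hands the job in; it is judged then, once.
The state is a dict: "time": time; "joint_positions": joint angles; "joint_velocities": joint speeds; "joint_efforts": joint torques, N m; "eef_pos": TCP position; "tcp_rot": TCP orientation; "wrist_force": force on the tool from outside, world axes, zero at the start; "ft_torque": the same for the moment, N m; "opening": opening from 0.0 (shut) to 1.0 (fully open); "grip_force": force on a finger pad.
Only numpy, scipy, OpenCV 4.12 (cv2) and the standard library are available. Lean on these libraries where they do the work, as an engineer would, in place of code of your own. Each camera call takes 0.05 s, during which the arm holds its last target. There are 200 camera calls.

## Task

The largest brass disc is already on the upright spindle in the drawer: thread the medium disc and then the small one onto it with their raised collars up, lowering each all the way down rather than letting it fall. Then push the brass bolt fully home by its upright lug so that it covers the top of the spindle and locks the set in. Leave the stopwatch, caliper and pencil sharpener lying where they are, and let go of everything at the end.

Things in the scene. Friction and masses are not known exactly. Their poses are not given: they have to be found in the camera images.
- stand: Fixed green stand on the drawer floor. Origin: under its base plate (130 mm in x, y -155 to +65 mm, 10 mm thick), on the axis of the steel spindle; z up. Spindle 19 mm thick, its top 84 mm above the origin, the last 8 mm tapering to 8 mm. A post with the bolt's guide block stands at y -95 to -145 mm, 34 mm wide, top 105 mm above the origin. Turned at most 0.2 rad from the world axes.
- spindle_tip (a point): Centre of the spindle's top, 84 mm above the stand's origin; z up.
- bolt (a joint): Brass bolt: 12 mm rod, axis 93 mm above the stand's origin, sliding along the stand's y. Value in m: 0 = home against its stop (tip 12 mm past the spindle's axis, just above its top); grows as it is drawn out to -y, at most 0.1. Starts drawn out 0.075 to 0.095, clear of the spindle. Friction about 2 N, light damping, no spring: stays where left.
- bolt_lug (a point): Point on the back face (facing the stand's -y, away from the spindle) of the bolt's upright brass lug: 34 mm wide (x), 12 mm thick (y), from 87 to 137 mm above the stand's origin; the point is mid-width, 117 mm above that origin. The rod ends flush with this face. Pushing it along the stand's +y shuts the bolt. Axes as the stand's.
- large_c (a point): Centre of the largest brass disc: 110 mm diameter, 12 mm thick, 24 mm bore, already lying round the spindle on the base plate (its top 22 mm above the stand's origin). 0.9 kg.
- medium_c (a point): Centre (half-way up, on the axis) of the medium brass disc: flange 86 mm diameter, 8 mm thick, with a raised collar on top 40 mm diameter, 20 mm high; 28 mm overall, 24 mm bore right through. Lies flat, collar up (z up), on the drawer floor 8 mm above the work surface; about 0.5 kg. Seated on the large disc its centre is 36 mm above the stand's origin. Medium and small may swap places.
- small_c (a point): Centre (half-way up, on the axis) of the small brass disc: flange 64 mm diameter, 8 mm thick, with a raised collar on top 40 mm diameter, 20 mm high; 28 mm overall, 24 mm bore right through. Lies flat, collar up (z up), on the drawer floor 8 mm above the work surface; about 0.32 kg. Seated on the medium disc its centre is 64 mm above the stand's origin. Medium and small may swap places.
- stopwatch: Black stopwatch, 60 mm diameter, 17 mm thick, white dial, lying flat; origin at the centre of its underside. Bystander.
- caliper: Metal caliper, beam 190 mm along its y, jaws out to 50 mm towards its -x, 10 mm thick; origin under the middle of the beam. Bystander.
- sharpener: Yellow plastic pencil sharpener, 35 by 60 by 30 mm high; origin at the centre of its underside. Bystander.
Things that resemble listed ones, but are neither listed nor needed, are in the scene too. Leave any purple or red look-alike of the part that bears medium_c alone.

How it is judged:
By the outcome, as a careful person would: the job done as asked, in the order asked, and still so for the second after the job is handed in, with the robot touching nothing.
It also fails if it takes over 72 s, if anything falls off the work surface, if the arm or the gripper's body presses on something with over 40 N, if the wrist force passes 120 N, or if a joint passes its speed limit or range.

## Working session

There is one attempt and no reset: what is moved stays moved. The work goes in short steps, Python scripts to look and compute and a tool call to move; the robot and the scene stay as the last step left them, time stands still between calls to the robot, and variables do not carry over. Pictures are saved under pics/ and viewed, at most 10 in all, crops included, and the job is handed in when it is done.

Besides the shell and the picture viewer there is one more tool, called after "Emit:" as name(argument=value, ...) on one line, values as JSON. drive_tool: Moves the arm, as the interface text tells. Its arguments: {"type":"object","properties":{"translation":{"type":"array","items":{"type":"array","items":{"type":"number"}}},"rot":{"type":"array","items":{"type":"array","items":{"type":"number"}}},"gripper":{"type":"number"}},"required":["translation","rot"]}

```bash
mkdir -p pics
python3 - <<'E'
from rig import monitor, vision
import cv2
for n in("scene","top"):
    cv2.imwrite(f"pics/{n}0.png",vision.capture(n)); c=vision.calibration(n)
    R=cv2.Rodrigues(c["rvec"])[0]; print(n,c["camera_matrix"],-R.T@c["tvec"].ravel(),R)
print(monitor.state())
E
```

```text
scene [[495.68420505   0.         270.43984684]
 [  0.         495.68420505 208.88735163]
 [  0.           0.           1.        ]] [1.14644365 0.96855041 0.85455967] [[-0.76138086  0.6483024  -0.00178156]
 [ 0.36830471  0.43028053 -0.82414216]
 [-0.53352677 -0.62814223 -0.56638019]]
top [[523.47549331   0.         288.88767168]
 [  0.         523.47549331 214.29639329]
 [  0.           0.           1.        ]] [0.2059868  0.17917786 1.3714298 ] [[ 0.00280596 -0.99999533 -0.00121266]
 [-0.97685269 -0.00248164 -0.21389873]
 [ 0.21389473  0.00178478 -0.97685509]]
{'time': 0.1, 'joint_positions': array([ 1.05181407,  0.33383847,  0.03985503,  1.46618258, -0.01340187,
        1.34328567, -0.05847817]), 'joint_velocities': array([ 8.61251717e-04, -5.25627819e-04, -1.08018063e-03, -1.81220712e-03,
        1.14522045e-03, -8.03681835e-04, -6.61015886e-05]), 'joint_efforts': array([ 4.41606593e-03, -6.60017753e+01,  1.37057316e+00, -4.06470358e+01,
        1.70999084e-02,  8.95444216e-03, -2.58838259e-05]), 'eef_pos': array([ 0.26474637, -0.59321609,  0.2445112 ]), 'tcp_rot': array([-3.14014703e+00,  8.88301156e-05,  4.19805403e-01]), 'wrist_force': array([ 0.3521955 , -0.67568677, -0.56791927]), 'ft_torque': array([-0.03014834,  0.03351182,  0.00078989]), 'grip_force': 0.0, 'opening': 1.0014602918467228}
```

View pics/top0.png

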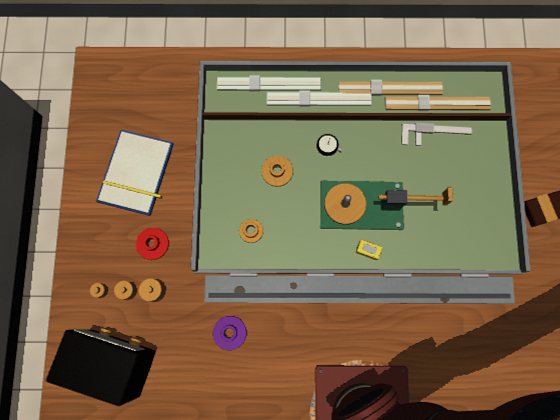

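View pics/scene0.png

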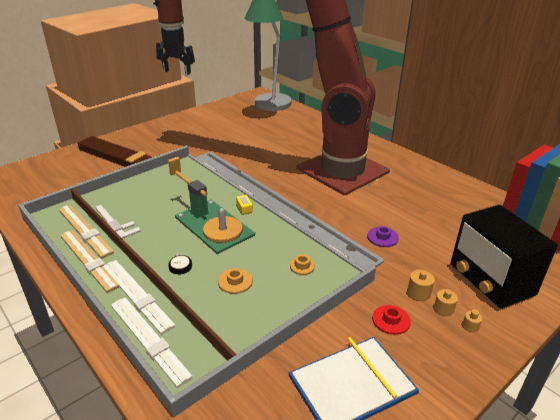

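The top view shows the medium disc at (277,170), the small disc at (251,231), and the spindle on the large disc at (346,201). The bolt lug is near (449,195). The stopwatch, caliper and sharpener are at (328,145), (437,130) and (369,250). Next I'll measure these.

```bash
cat > h.py <<'E'
import numpy as np, cv2
from rig import monitor, vision
def cam(n):
    c=vision.calibration(n); return np.array(c["camera_matrix"]),np.array(c["rvec"]).ravel(),np.array(c["tvec"]).ravel()
def cast(n,uv,z):
    K,r,t=cam(n);R=cv2.Rodrigues(r)[0];C=-R.T@t
    uv=np.atleast_2d(np.array(uv,float));d=np.c_[(uv-K[:2,2])/[K[0,0],K[1,1]],np.ones(len(uv))]@R
    return C+d*((z-C[2])/d[:,2])[:,None]
def proj(n,P):
    K,r,t=cam(n);return cv2.projectPoints(np.array(P,float).reshape(-1,1,3),r,t,K,None)[0][:,0]
def brass(im):
    h=cv2.cvtColor(im,cv2.COLOR_BGR2HSV);return cv2.inRange(h,(8,120,90),(24,255,255))
def circ(P):  # lsq circle
    A=np.c_[2*P[:,:2],np.ones(len(P))];s=np.linalg.lstsq(A,(P[:,:2]**2).sum(1),rcond=None)[0]
    return s[:2],np.sqrt(s[2]+s[:2]@s[:2])
def crop(im,x,y,w,h,k): return cv2.resize(im[y:y+h,x:x+w],None,fx=k,fy=k,interpolation=cv2.INTER_CUBIC)
E
python3 - <<'E'
from h import *
for n,reg in(("top",(200,110,330,160)),("scene",(150,150,180,160))):
    im=cv2.imread(f"pics/{n}0.png");m=brass(im);x,y,w,h=reg
    k=np.zeros_like(m);k[y:y+h,x:x+w]=m[y:y+h,x:x+w]
    cs,hi=cv2.findContours(k,cv2.RETR_CCOMP,cv2.CHAIN_APPROX_NONE)
    for c,H in zip(cs,hi[0]):
        if len(c)<14: continue
        p=c[:,0].astype(float);hole=H[3]>=0
        z=.036 if hole else .016
        print(n,"hole" if hole else "outer",len(c),p.mean(0).round(1),*[np.round(q,4) for q in circ(cast(n,p,z))])
a=cv2.imread("pics/top0.png");b=cv2.imread("pics/scene0.png")
cv2.imwrite("pics/c1.png",crop(a,310,150,160,110,5));cv2.imwrite("pics/c2.png",crop(b,155,150,170,150,4))
E
```

```text
top outer 61 [364.1 251.4] [ 0.417 -0.028] 0.0278
top outer 66 [250.8 230.5] [0.4591 0.2822] 0.0306
top hole 28 [250.1 229. ] [0.4592 0.2821] 0.0131
top outer 74 [528.2 235.5] [ 0.4496 -0.3836] 0.0695
top outer 77 [424.8 197.5] [ 0.5483 -0.1809] 0.0298
top outer 18 [382.1 196.5] [ 0.552  -0.0676] 0.0075
top outer 32 [449.9 193.9] [ 0.5602 -0.2471] 0.0132
top outer 115 [344.8 203.3] [0.5336 0.0326] 0.0541
top hole 34 [346.1 201. ] [0.5347 0.032 ] 0.0161
top outer 86 [276.9 170.5] [0.624  0.2145] 0.0416
top hole 24 [278. 175.] [0.6106 0.2117] 0.0116
top hole 26 [276.5 168.1] [0.6239 0.2148] 0.0128
top outer 197 [524.4 152.9] [ 0.6765 -0.459 ] 0.0812
scene outer 85 [234.7 280.6] [0.6253 0.2179] 0.0432
scene outer 88 [169.8 289.1] [0.6602 0.1378] 0.1178
scene outer 62 [302.  264.6] [0.4573 0.2819] 0.035
scene outer 119 [222.2 228.5] [0.5247 0.0264] 0.0522
scene outer 51 [243.  206.3] [ 0.4093 -0.0293] 0.031
scene outer 15 [203.2 192.4] [ 0.4588 -0.1684] 0.0128
scene outer 69 [177.5 169.6] [ 0.3997 -0.3342] 0.0746
scene outer 405 [271.9 169.6] [ 0.2694 -0.1228] 0.2214
scene hole 23 [276.8 168.1] [ 0.2017 -0.1073] 0.0168
scene hole 17 [248.9 156.9] [ 0.2274 -0.2283] 0.0153
scene hole 44 [258.1 156.8] [ 0.2114 -0.2095] 0.0323
scene outer 46 [158.7 151.8] [ 0.4288 -0.4968] 0.0272
```

View pics/c1.png

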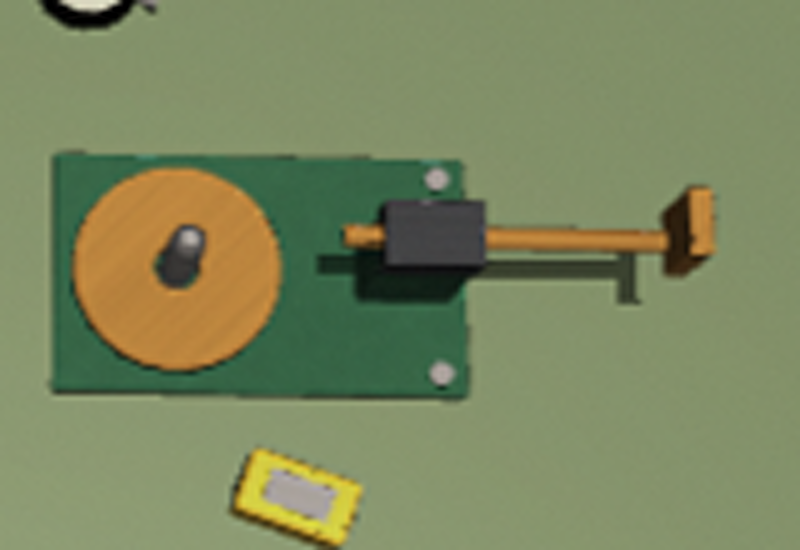

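View pics/c2.png

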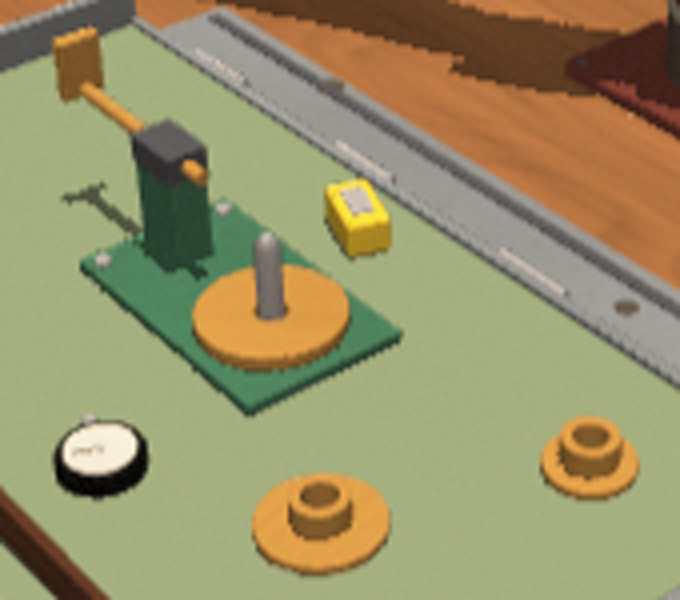

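The crops show the spindle tip at about (347.4,196.6) in top and (221.1,208.6) in scene. The plate corners are clear, and the bolt is drawn out to the right with its lug near (450,194).

Run:
```python
from h import *
def tri(a,b):
    Ps=[]
    for n in("top","scene"):
        K,r,t=cam(n);Ps.append(K@np.c_[cv2.Rodrigues(r)[0],t])
    X=cv2.triangulatePoints(Ps[0],Ps[1],np.array(a,float)[:,None],np.array(b,float)[:,None]);return (X[:3]/X[3]).ravel().round(4)
T=lambda u,v:(310+(u+.5)/5-.5,150+(v+.5)/5-.5)
S=lambda u,v:(155+(u+.5)/4-.5,150+(v+.5)/4-.5)
print("tip",tri(T(189,234),S(266,236)),cast("top",T(189,234),.092),cast("scene",S(266,238),.092))
c=cast("top",[T(53,153),T(463,160),T(468,398),T(52,391)],.018);print("plate",c.round(4))
cs=cast("scene",[S(401,333),S(249,408),S(82,265)],.018);print("plateS",cs.round(4))
im=cv2.imread("pics/top0.png");m=brass(im)
for n,b in(("top",(315,175,60,50)),("scene",(200,212,45,35))):
    im=cv2.imread(f"pics/{n}0.png");m=brass(im);x,y,w,h=b;k=np.zeros_like(m);k[y:y+h,x:x+w]=m[y:y+h,x:x+w]
    p=max(cv2.findContours(k,cv2.RETR_EXTERNAL,cv2.CHAIN_APPROX_NONE)[0],key=len)[:,0]
    print("large",n,*circ(cast(n,p,.030)))
# lug top corners (z=.145) back edge on right of top view
print("lug top",cast("top",[T(693,187),T(714,187),T(714,254),T(690,254)],.145).round(4))
print("bolt tip/rod", cast("top",[T(345,236),T(664,241)],.101).round(4))
for n,z in(("top",.036),):
    print(cast(n,[T(0,0)],z))
```

```text
tip [0.5312 0.0353 0.0937] [[0.53268576 0.03416308 0.092     ]] [[0.53057758 0.03663291 0.092     ]]
plate [[ 0.5963  0.0978  0.018 ]
 [ 0.5929 -0.1221  0.018 ]
 [ 0.463  -0.1191  0.018 ]
 [ 0.4662  0.0997  0.018 ]]
plateS [[ 0.4678  0.1024  0.018 ]
 [ 0.5957  0.1007  0.018 ]
 [ 0.5933 -0.1129  0.018 ]]
large top [0.53019568 0.03415331] 0.05355422401309445
large scene [0.53509045 0.04210361] 0.051302861686138755
lug top [[ 0.5433 -0.2047  0.145 ]
 [ 0.5433 -0.2149  0.145 ]
 [ 0.5098 -0.2128  0.145 ]
 [ 0.5098 -0.2012  0.145 ]]
bolt tip/rod [[ 0.5296 -0.0429  0.101 ]
 [ 0.5274 -0.2023  0.101 ]]
[[0.67629777 0.12652418 0.036     ]]
```

Emit:
drive_tool(translation=[[0,0,0],[0,0,0],[0,0,0],[0,0,0],[0,0,0],[0,0,0],[0,0,0],[0,0,0]], rot=[[0,0,-8.13],[0,0,-8.13],[0,0,-8.13],[0,0,-8.13],[0,0,-8.13],[0,0,-8.13],[0,0,-8.13],[0,0,-8.13]], gripper=0.0854)

```text
time: 0.9
eef_pos: [0.2647, -0.5933, 0.2448]
tcp_rot: [-3.141, -0.001, 1.561]
wrist_force: [-0.2, 0.1, 0.1]
opening: 0.998
grip_force: 0.0
```

Emit:
drive_tool(translation=[[0.02,0.02,0],[0.034,0.034,0],[0.034,0.034,0],[0.034,0.034,0],[0.034,0.034,0],[0.034,0.034,0],[0.034,0.034,0],[0.034,0.034,0]], rot=[[0,0,0],[0,0,0],[0,0,0],[0,0,0],[0,0,0],[0,0,0],[0,0,0],[0,0,0]])

```text
time: 1.7
eef_pos: [0.5279, -0.3381, 0.245]
tcp_rot: [-3.141, -0.0, 1.555]
wrist_force: [0.4, -0.7, 0.1]
opening: 1.001
grip_force: 0.0
```

Emit:
drive_tool(translation=[[0.04,0.0073,0],[0.046,0.0073,0],[0.046,0.0073,0],[0.046,0.0073,0],[0.046,0.0073,0],[0.046,0.0073,0],[0.046,0.0073,0],[0.046,0.0073,0]], rot=[[0,0,0],[0,0,0],[0,0,0],[0,0,0],[0,0,0],[0,0,0],[0,0,0],[0,0,0]])

```text
time: 2.5
eef_pos: [0.5909, 0.0231, 0.2451]
tcp_rot: [-3.141, 0.0, 1.555]
wrist_force: [1.7, -0.8, -0.3]
opening: 0.996
grip_force: 0.0
```

Emit:
drive_tool(translation=[[0.045,0.007,0.02],[0.04,0.0073,0.025],[0.04,0.0073,0.025],[0.04,0.0073,0.025],[0.022,0,0.025],[0.005,0,0.025],[0,0,0.01],[0,0,0]], rot=[[0,0,0],[0,0,0],[0,0,0],[0,0,0],[0,0,0],[0,0,0],[0,0,0],[0,0,0]])

```text
time: 3.3
eef_pos: [0.6221, 0.2117, 0.0885]
tcp_rot: [-3.138, 0.001, 1.555]
wrist_force: [-0.3, -1.2, 1.0]
opening: 1.003
grip_force: 0.0
```

Emit:
drive_tool(translation=[[0.003,0.002,0.01],[0,0,0.015],[0,0,0.015],[0,0,0.01],[0,0,0.004],[0,0,0]], rot=[[0,0,0],[0,0,0],[0,0,0],[0,0,0],[0,0,0],[0,0,0]])

```text
time: 3.9
eef_pos: [0.6247, 0.2156, 0.0355]
tcp_rot: [-3.14, 0.0, 1.555]
wrist_force: [-0.1, 0.2, -0.0]
opening: 1.002
grip_force: 0.0
```

Emit:
drive_tool(translation=[[0,0,0],[0,0,0],[0,0,0],[0,0,0],[0,0,0],[0,0,0],[0,0,0],[0,0,0]], rot=[[0,0,0],[0,0,0],[0,0,0],[0,0,0],[0,0,0],[0,0,0],[0,0,0],[0,0,0]], gripper=0.02)

```text
time: 4.7
eef_pos: [0.625, 0.2161, 0.0373]
tcp_rot: [3.141, -0.0, 1.555]
wrist_force: [-3.3, -0.2, 5.9]
opening: 0.437
grip_force: 61.4
```

Emit:
drive_tool(translation=[[0,0,-0.005],[0,0,-0.01],[0,0,-0.02],[0,0,-0.025],[0,0,-0.025],[0,0,-0.02],[0,0,-0.005],[0,0,0]], rot=[[0,0,0],[0,0,0],[0,0,0],[0,0,0],[0,0,0],[0,0,0],[0,0,0],[0,0,0]])

```text
time: 5.5
eef_pos: [0.6254, 0.2159, 0.147]
tcp_rot: [3.14, -0.0, 1.555]
wrist_force: [0.2, -0.2, -6.1]
opening: 0.434
grip_force: 61.2
```

Emit:
drive_tool(translation=[[-0.01,-0.005,0],[-0.025,-0.013,0],[-0.03,-0.016,0],[-0.03,-0.016,0],[-0.03,-0.016,0],[-0.03,-0.015,0],[-0.02,-0.01,0],[-0.006,0,0]], rot=[[0,0,0],[0,0,0],[0,0,0],[0,0,0],[0,0,0],[0,0,0],[0,0,0],[0,0,0]])

```text
time: 6.3
eef_pos: [0.5287, 0.0324, 0.1448]
tcp_rot: [-3.138, 0.002, 1.551]
wrist_force: [1.5, -0.5, -6.2]
opening: 0.432
grip_force: 61.5
```

Emit:
drive_tool(translation=[[0,0,0],[0,0,0],[0,0,0]], rot=[[0,0,0],[0,0,0],[0,0,0]])

```text
time: 6.6
eef_pos: [0.5313, 0.0376, 0.146]
tcp_rot: [-3.141, -0.001, 1.557]
wrist_force: [-0.3, -0.7, -5.9]
opening: 0.433
grip_force: 61.5
```

Run:
```python
from h import *
a=vision.capture("top");b=vision.capture("scene");cv2.imwrite("pics/a1.png",a);cv2.imwrite("pics/b1.png",b)
A=crop(a,300,140,100,100,4);B=crop(b,170,130,100,150,4)[:,:]
A=cv2.copyMakeBorder(A,0,200,0,0,0);cv2.imwrite("pics/c3.png",np.hstack([A,B]))
print(monitor.state()["eef_pos"],monitor.state()["wrist_force"])
```

```text
[0.53131648 0.03740866 0.14613743] [ 0.32925228  0.18465113 -6.11114971]
```

View pics/c3.png

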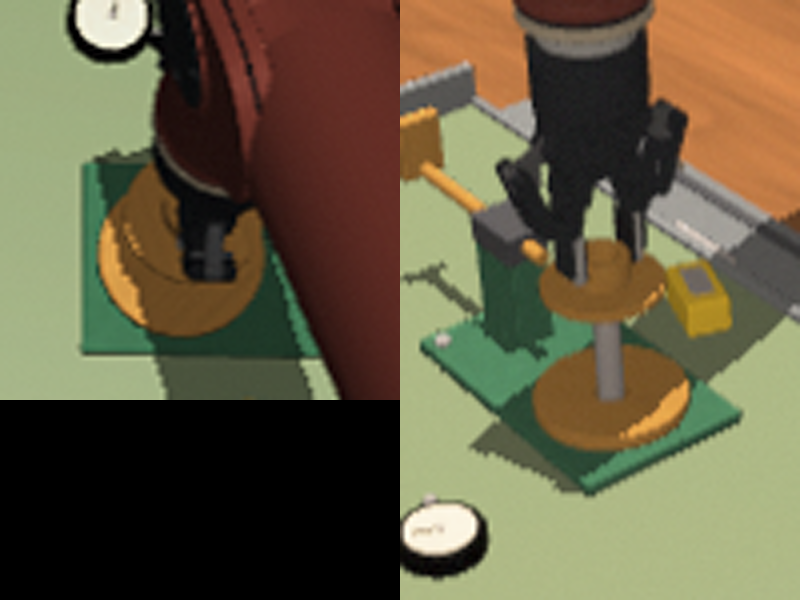

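The disc is held level just above the spindle. By top-camera differences it needs about −2 mm in y and +1 mm in x, so I'll correct that and lower while watching force.

Emit:
drive_tool(translation=[[-0.002,0.001,0],[0,0,0.008],[0,0,0.012],[0,0,0.008],[0,0,0.004],[0,0,0.004],[0,0,0.004],[0,0,0]], rot=[[0,0,0],[0,0,0],[0,0,0],[0,0,0],[0,0,0],[0,0,0],[0,0,0],[0,0,0]])

```text
time: 7.5
eef_pos: [0.5317, 0.0343, 0.1057]
tcp_rot: [-3.14, -0.0, 1.555]
wrist_force: [-1.2, 0.4, -7.4]
opening: 0.434
grip_force: 61.3
```

Emit:
drive_tool(translation=[[0,0,0.004],[0,0,0.006],[0,0,0.008],[0,0,0.008],[0,0,0.008],[0,0,0.006],[0,0,0.002],[0,0,0]], rot=[[0,0,0],[0,0,0],[0,0,0],[0,0,0],[0,0,0],[0,0,0],[0,0,0],[0,0,0]])

```text
time: 8.3
eef_pos: [0.5317, 0.0344, 0.0639]
tcp_rot: [-3.141, -0.0, 1.555]
wrist_force: [-4.3, 2.4, -9.1]
opening: 0.436
grip_force: 61.2
```

Emit:
drive_tool(translation=[[0,0,0.0015],[0,0,0.001],[0,0,0]], rot=[[0,0,0],[0,0,0],[0,0,0]])

```text
time: 8.6
eef_pos: [0.5318, 0.0344, 0.062]
tcp_rot: [-3.141, 0.0, 1.555]
wrist_force: [-6.6, 1.0, -3.6]
opening: 0.434
grip_force: 61.8
```

Emit:
drive_tool(translation=[[0,-0.001,0.0005],[0,0,0.001],[0,0,0.001],[0,0,0]], rot=[[0,0,0],[0,0,0],[0,0,0],[0,0,0]])

```text
time: 9.0
eef_pos: [0.5316, 0.0343, 0.0594]
tcp_rot: [3.141, -0.0, 1.555]
wrist_force: [-1.1, 0.1, -5.3]
opening: 0.432
grip_force: 61.6
```

Emit:
drive_tool(translation=[[0,0,0.001],[0,0,0.0005],[0,0,0]], rot=[[0,0,0],[0,0,0],[0,0,0]])

```text
time: 9.3
eef_pos: [0.5317, 0.0344, 0.0592]
tcp_rot: [3.141, 0.0, 1.555]
wrist_force: [-7.7, 0.7, 11.7]
opening: 0.431
grip_force: 63.3
```

Emit:
drive_tool(translation=[[0,0,-0.0015],[0,0,0],[0,0,0],[0,0,0],[0,0,0]], rot=[[0,0,0],[0,0,0],[0,0,0],[0,0,0],[0,0,0]], gripper=0.07)

```text
time: 9.8
eef_pos: [0.5314, 0.0343, 0.0593]
tcp_rot: [3.141, -0.0, 1.555]
wrist_force: [-0.0, 0.8, 0.3]
opening: 0.819
grip_force: 0.0
```

Emit:
drive_tool(translation=[[0,0,-0.005],[0,0,-0.015],[0,0,-0.03],[0,0,-0.03],[0.01,0,-0.01],[0.03,-0.01,0],[0.04,-0.0125,0],[0.04,-0.0125,0]], rot=[[0,0,0],[0,0,0],[0,0,0],[0,0,0],[0,0,0],[0,0,0],[0,0,0],[0,0,0]])

```text
time: 10.6
eef_pos: [0.4976, 0.1563, 0.15]
tcp_rot: [3.141, -0.0, 1.554]
wrist_force: [0.0, 0.3, 0.1]
opening: 0.824
grip_force: 0.0
```

Emit:
drive_tool(translation=[[0.04,-0.0125,0],[0.04,-0.0125,0],[0.03,-0.0125,0.015],[0.0165,-0.003,0.02],[0,0,0.02],[0,0,0.01],[0,0,0],[0,0,0]], rot=[[0,0,0],[0,0,0],[0,0,0],[0,0,0],[0,0,0],[0,0,0],[0,0,0],[0,0,0]])

```text
time: 11.4
eef_pos: [0.46, 0.2818, 0.085]
tcp_rot: [3.141, -0.0, 1.554]
wrist_force: [-0.2, 0.1, -0.3]
opening: 0.821
grip_force: 0.0
```

Run:
```python
from h import *
b=vision.capture("scene");a=vision.capture("top");cv2.imwrite("pics/b2.png",b)
A=crop(b,170,150,100,150,4);B=crop(a,300,140,100,150,4);cv2.imwrite("pics/c4.png",np.hstack([A,B]))
```

```text
(no output)
```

View pics/c4.png

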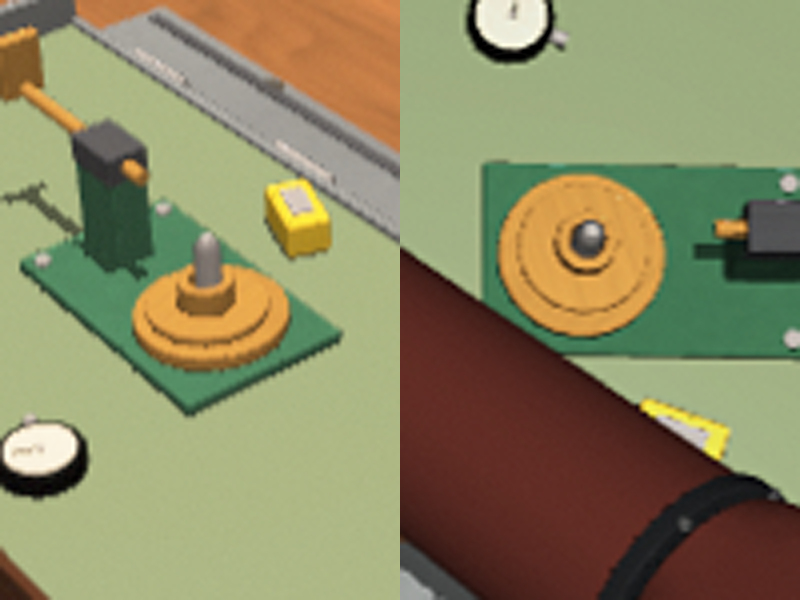

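The medium disc lies flat on the large one, collar up, with the spindle through it (top crop about (585,240)). Now the small disc.

Emit:
drive_tool(translation=[[0,0,0.01],[0,0,0.015],[0,0,0.015],[0,0,0.007],[0,0,0.002],[0,0,0]], rot=[[0,0,0],[0,0,0],[0,0,0],[0,0,0],[0,0,0],[0,0,0]])

```text
time: 12.1
eef_pos: [0.4593, 0.282, 0.0349]
tcp_rot: [-3.141, 0.0, 1.555]
wrist_force: [0.3, 0.1, 0.8]
opening: 0.817
grip_force: 0.0
```

Emit:
drive_tool(translation=[[0,0,0],[0,0,0],[0,0,0],[0,0,0],[0,0,0],[0,0,0],[0,0,0]], rot=[[0,0,0],[0,0,0],[0,0,0],[0,0,0],[0,0,0],[0,0,0],[0,0,0]], gripper=0.02)

```text
time: 12.8
eef_pos: [0.4596, 0.2823, 0.0363]
tcp_rot: [3.141, -0.0, 1.555]
wrist_force: [-3.6, -1.8, 8.7]
opening: 0.442
grip_force: 59.1
```

Emit:
drive_tool(translation=[[0,0,-0.005],[0,0,-0.01],[0,0,-0.025],[0,0,-0.03],[0,0,-0.03],[-0.01,0.003,-0.01],[-0.02,0.006,0],[-0.03,0.01,0]], rot=[[0,0,0],[0,0,0],[0,0,0],[0,0,0],[0,0,0],[0,0,0],[0,0,0],[0,0,0]])

```text
time: 13.6
eef_pos: [0.4773, 0.2217, 0.1454]
tcp_rot: [3.141, -0.0, 1.557]
wrist_force: [-0.1, -0.8, -3.2]
opening: 0.439
grip_force: 61.0
```

Emit:
drive_tool(translation=[[-0.035,0.01,0],[-0.035,0.011,0],[-0.035,0.011,0],[-0.035,0.011,0],[-0.03,0.009,0],[-0.0167,0.0046,0],[0,0,0],[0,0,0]], rot=[[0,0,0],[0,0,0],[0,0,0],[0,0,0],[0,0,0],[0,0,0],[0,0,0],[0,0,0]])

```text
time: 14.4
eef_pos: [0.5308, 0.0334, 0.1447]
tcp_rot: [-3.141, -0.0, 1.554]
wrist_force: [0.2, 0.5, -3.6]
opening: 0.441
grip_force: 61.0
```

Emit:
drive_tool(translation=[[0,0,0]], rot=[[0,0,0]])

```text
time: 14.5
eef_pos: [0.5308, 0.0349, 0.145]
tcp_rot: [-3.141, -0.0, 1.556]
wrist_force: [0.6, 0.6, -3.4]
opening: 0.44
grip_force: 61.0
```

Emit:
drive_tool(translation=[[0,0,0.008],[0,0,0.012],[0,0,0.008],[0,0,0.004],[0,0,0.004],[0,0,0.004],[0,0,0]], rot=[[0,0,0],[0,0,0],[0,0,0],[0,0,0],[0,0,0],[0,0,0],[0,0,0]])

```text
time: 15.2
eef_pos: [0.5311, 0.0341, 0.1049]
tcp_rot: [-3.141, -0.0, 1.555]
wrist_force: [-1.0, -0.7, -2.8]
opening: 0.439
grip_force: 61.0
```

Emit:
drive_tool(translation=[[0,0,0.004],[0,0,0.005],[0,0,0.004],[0,0,0.002],[0,0,0.001],[0,0,0]], rot=[[0,0,0],[0,0,0],[0,0,0],[0,0,0],[0,0,0],[0,0,0]])

```text
time: 15.8
eef_pos: [0.5312, 0.0341, 0.0892]
tcp_rot: [-3.141, -0.0, 1.555]
wrist_force: [-0.4, -0.5, -3.5]
opening: 0.436
grip_force: 61.0
```

Emit:
drive_tool(translation=[[0,0,0.001],[0,0,0.0005],[0,0,0]], rot=[[0,0,0],[0,0,0],[0,0,0]])

```text
time: 16.1
eef_pos: [0.5313, 0.0341, 0.0878]
tcp_rot: [-3.142, -0.0, 1.555]
wrist_force: [0.1, -1.0, -3.9]
opening: 0.437
grip_force: 61.0
```

Emit:
drive_tool(translation=[[0,0,0.001],[0,0,0.0007],[0,0,0]], rot=[[0,0,0],[0,0,0],[0,0,0]])

```text
time: 16.4
eef_pos: [0.5314, 0.0341, 0.0864]
tcp_rot: [3.141, 0.0, 1.555]
wrist_force: [-1.8, -1.0, 1.1]
opening: 0.44
grip_force: 61.4
```

Emit:
drive_tool(translation=[[0,0,0.0007],[0,0,0]], rot=[[0,0,0],[0,0,0]])

```text
time: 16.6
eef_pos: [0.5314, 0.0341, 0.0863]
tcp_rot: [3.141, 0.0, 1.555]
wrist_force: [-5.1, -0.8, 9.4]
opening: 0.439
grip_force: 62.3
```

Emit:
drive_tool(translation=[[0,0,-0.001],[0,0,0],[0,0,0],[0,0,0],[0,0,0]], rot=[[0,0,0],[0,0,0],[0,0,0],[0,0,0],[0,0,0]], gripper=0.07)

```text
time: 17.1
eef_pos: [0.5313, 0.0342, 0.0863]
tcp_rot: [-3.141, -0.0, 1.555]
wrist_force: [-0.2, -0.7, -0.9]
opening: 0.821
grip_force: 0.0
```

Emit:
drive_tool(translation=[[0,0,-0.005],[0,0,-0.015],[0,0,-0.03],[0,0,-0.04],[0,0,-0.04],[0,0,-0.03],[-0.01,0,-0.005],[-0.03,0,0]], rot=[[0,0,0],[0,0,0],[0,0,0],[0,0,0],[0,0,0],[0,0,0],[0,0,0],[0,0,0]])

```text
time: 17.9
eef_pos: [0.5314, -0.0033, 0.2541]
tcp_rot: [3.138, -0.001, 1.56]
wrist_force: [0.1, -0.4, -0.4]
opening: 0.821
grip_force: 0.0
```

Emit:
drive_tool(translation=[[-0.04,0,0],[-0.04,0,0],[-0.04,0,0],[-0.04,0,0],[-0.04,0,0],[-0.035,0,0],[-0.02,0,0],[0,0,0]], rot=[[0,0,0],[0,0,0],[0,0,0],[0,0,0],[0,0,0],[0,0,0],[0,0,0],[0,0,0]], gripper=0.0)

```text
time: 18.7
eef_pos: [0.5252, -0.2649, 0.2512]
tcp_rot: [-3.141, 0.001, 1.55]
wrist_force: [-0.6, 0.7, 0.2]
opening: 0.001
grip_force: 0.0
```

Run:
```python
from h import *
b=vision.capture("scene");a=vision.capture("top");print(monitor.state()["eef_pos"])
A=crop(b,130,90,130,170,3);B=crop(a,300,140,130,170,3);cv2.imwrite("pics/c5.png",np.hstack([A,B]))
```

```text
[ 0.52632541 -0.26082538  0.25142867]
```

View pics/c5.png

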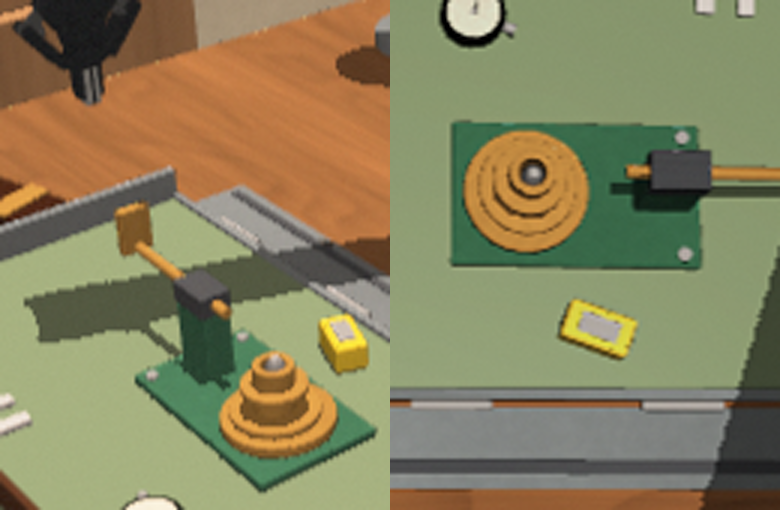

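All three discs are stacked flat, with the spindle tip showing on top. Descending behind the lug.

Emit:
drive_tool(translation=[[0,0,0.015],[0,0,0.03],[0,0,0.035],[0,0,0.03],[0,0,0.012],[0,0,0],[0,0,0]], rot=[[0,0,0],[0,0,0],[0,0,0],[0,0,0],[0,0,0],[0,0,0],[0,0,0]])

```text
time: 19.5
eef_pos: [0.5273, -0.2606, 0.1305]
tcp_rot: [3.14, 0.0, 1.556]
wrist_force: [-0.3, 0.2, 0.5]
opening: 0.003
grip_force: 0.0
```

Emit:
drive_tool(translation=[[0.01,0,0],[0.012,0,0],[0.008,0,0],[0.006,0,0],[0.006,0,0],[0.006,0,0],[0.006,0,0],[0.006,0,0]], rot=[[0,0,0],[0,0,0],[0,0,0],[0,0,0],[0,0,0],[0,0,0],[0,0,0],[0,0,0]])

```text
time: 20.3
eef_pos: [0.5276, -0.2007, 0.1295]
tcp_rot: [3.141, 0.0, 1.555]
wrist_force: [1.2, -2.5, 2.3]
opening: 0.003
grip_force: 1.2
```

Emit:
drive_tool(translation=[[0.008,0,0],[0.009,0,0],[0.009,0,0],[0.009,0,0],[0.009,0,0],[0.006,0,0],[0.003,0,0],[0.002,0,0]], rot=[[0,0,0],[0,0,0],[0,0,0],[0,0,0],[0,0,0],[0,0,0],[0,0,0],[0,0,0]])

```text
time: 21.1
eef_pos: [0.5284, -0.1455, 0.1294]
tcp_rot: [-3.141, -0.0, 1.555]
wrist_force: [1.1, -2.2, 1.4]
opening: -0.001
grip_force: 1.1
```

Emit:
drive_tool(translation=[[0.002,0,0],[0.002,0,0],[0.002,0,0],[0,0,0]], rot=[[0,0,0],[0,0,0],[0,0,0],[0,0,0]])

```text
time: 21.5
eef_pos: [0.5285, -0.1395, 0.1293]
tcp_rot: [-3.141, -0.0, 1.555]
wrist_force: [0.0, -0.4, 1.2]
opening: -0.001
grip_force: 0.3
```

Emit:
drive_tool(translation=[[0.0015,0,0],[0.0015,0,0],[0.0015,0,0],[0,0,0]], rot=[[0,0,0],[0,0,0],[0,0,0],[0,0,0]])

```text
time: 21.9
eef_pos: [0.5284, -0.137, 0.1293]
tcp_rot: [3.142, 0.002, 1.554]
wrist_force: [0.5, -7.1, 0.3]
opening: 0.001
grip_force: 3.7
```

Emit:
drive_tool(translation=[[0.0015,0,0],[0.0015,0,0],[0,0,0]], rot=[[0,0,0],[0,0,0],[0,0,0]])

```text
time: 22.2
eef_pos: [0.5284, -0.1369, 0.1294]
tcp_rot: [3.141, 0.005, 1.551]
wrist_force: [2.6, -16.2, -3.8]
opening: 0.0
grip_force: 8.1
```

Position has stopped at y = −0.137 while the force climbs to 16 N, so the bolt is against its stop. Backing off, rising and checking.

Emit:
drive_tool(translation=[[-0.005,0,0],[-0.015,0,0],[-0.02,0,0],[-0.01,0,-0.02],[0,0,-0.04],[0,0,-0.04],[0,0,-0.02],[0,0,0]], rot=[[0,0,0],[0,0,0],[0,0,0],[0,0,0],[0,0,0],[0,0,0],[0,0,0],[0,0,0]])

```text
time: 23.0
eef_pos: [0.5293, -0.1829, 0.2529]
tcp_rot: [3.137, 0.001, 1.555]
wrist_force: [0.4, -0.1, -0.4]
opening: -0.001
grip_force: 0.0
```

Emit:
drive_tool(translation=[[-0.03,0,0],[-0.04,0,0],[-0.04,0,0],[-0.02,0,0],[0,0,0]], rot=[[0,0,0],[0,0,0],[0,0,0],[0,0,0],[0,0,0]])

```text
time: 23.5
eef_pos: [0.5242, -0.3159, 0.2477]
tcp_rot: [-3.139, -0.001, 1.55]
wrist_force: [-0.3, 0.6, 0.5]
opening: -0.001
grip_force: 0.0
```

Run:
```python
from h import *
b=vision.capture("scene");a=vision.capture("top");print(monitor.state()["eef_pos"],monitor.state()["wrist_force"])
A=crop(b,150,130,130,170,3);B=crop(a,300,110,130,170,3);cv2.imwrite("pics/c6.png",np.hstack([A,B]))
```

```text
[ 0.52568054 -0.31169656  0.2484119 ] [0.32206191 1.0376455  0.37725254]
```

View pics/c6.png

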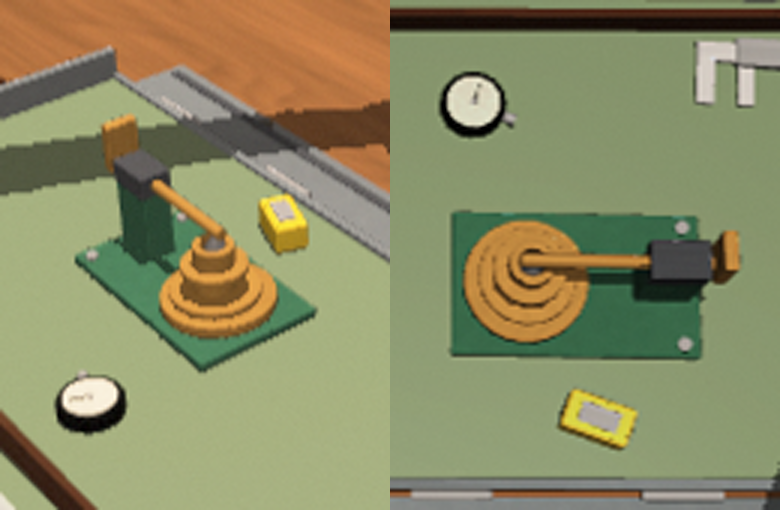

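The final view shows the bolt rod covering the spindle top (top crop about (530,262)) and the lug close to the guide block. The stopwatch and sharpener are where they were, as is the visible part of the caliper, and the gripper is clear.

```bash
python3 -c "
from rig import workorder
print(workorder.finish_job())"
```

```text
the job is handed in; nothing more can be done
None
```

I lowered the medium and then the small disc fully onto the spindle, collars up, and pushed the bolt to a hard stop over its top; the job is handed in at about 24 s with the gripper clear of everything and the bystanders untouched.

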